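# Pack the checked spares and present a relay

## Robot

A 6-joint arm with a two-finger parallel gripper is mounted at the origin on the work surface. World frame = base frame: x ahead of the robot, y to its left, z up, the work surface at z = 0. Lengths are in m, angles in rad, forces in N, time in s.
With the tool pointing down it reaches from about 0.35 to 0.975 m from the base axis. Payload 4.9 kg.
Tool frame: the origin (TCP) lies between the finger pads; the fingertips stand 14 mm ahead of it and the grasp point (between the pads) lies 5 mm behind it (manip.finger_overhang is the distance from the TCP to the fingertips, in m); z points along the fingers, y is the line along which they close (so a half turn about z gives the same grasp; the last joint's range is limited). The gripper opens to 85 mm and grips with 20 to 120 N. Pads are 22 mm wide; open, the fingers measure 114 mm over their backs; the gripper's body (76 mm by 85 mm) begins 54 mm behind the grasp point. The pads swing forward as they close: fully open they stand 13 mm farther back than shut.
Start: joints at [1.062, 0.053, 1.613, -0, 1.476, -0.119], TCP at [0.237, 0.578, 0.207] pointing down, gripper open.
Joint ranges: [-3.01, 3.01], [-1.01, 2.22], [0.06, 2.58], [-1.02, 4.17], [0.09, 2.62], [-3.14, 3.14]. Speed limits (rad/s): [2.57, 2.57, 3.14, 3.14, 3.14, 3.14].

## Interface

Orientations are given as a unit quaternion [w, x, y, z].
In Python, from plant import manip, grab_frame gives the robot as it stands.
- The arm moves only by the tool servo_tool, never from a script. Its argument "deltas" is a list that holds one entry, the list of rows, each a list of 5 numbers: the opening in per cent of the stroke, from 0 (shut) to 100 (fully open), then the shift along the world's x, y, z in m, then the turn about the world's z in degrees. A call has exactly 8 rows; each row shifts and turns the commanded pose from where the row before left it; what a row does not reach is not made up. A row lasts 1/10 s, in which the tool goes at most 50 mm and 8.59 degrees, less where a joint would pass 70% of its speed; a pose out of reach is approached as far as the arm can. A call is refused whole if a number of a shift passes 0.05 or a number of a turn 8.59, either way. A call with a gripper value outside its range is refused whole. The fingers move at their own pace and stop on an object; the grip force is fixed at half the most. Time passes only in rows, so rows that do not move let the fingers close, or fill a call up. It gives the time, the measured TCP pose, the force, the opening and the grip force at its end, in the units of the state.
- manip.state(): the state, without advancing time (a new reading comes with each control period).
- grab_frame(name): name is "scene" or "top"; returns a dict with "pixels" (480x640x3 uint8, red, green, blue), "z_map" (480x640 float32, m along the optical axis (not along the pixel's ray), 0 where there is no reading), "fx", "fy", "cx", "cy" (pixels), "dist" ([k1, k2, p1, p2, k3] as OpenCV has them; the pictures are not rectified), "rvec" (rotation vector, rad) and "tvec" (3), from world to camera coordinates, as OpenCV has them. Camera axes: x right, y down, z forward; pixel columns grow to the right and rows downward; lengths in m; the calibration is good to about 2 mm. A picture is of the moment at which its call begins.
- manip.job_done(): hands the job in; it is judged then, once.
The state is a dict: "time": time; "joint_pos": joint angles; "joint_vel": joint speeds; "joint_efforts": joint torques, N m; "tool_pos": TCP position; "tool_rot": TCP orientation; "contact_force": force on the tool from outside, world axes, zero at the start; "ft_torque": the same for the moment, N m; "gripper_width": opening from 0.0 (shut) to 1.0 (fully open); "grasp_force": force on a finger pad.
Only numpy, scipy, OpenCV 4.12 (cv2) and the standard library are available. Lean on these libraries where they do the work, as an engineer would, in place of code of your own. Each camera call takes 0.05 s, during which the arm holds its last target. There are 200 camera calls.

## Task

Stand the silver capacitor and the green module upright on the floor of the orange spares box, in the two free corners beside the parts already there, setting them down without dropping them. Then draw the red relay up out of its socket, lay it over so that its long axis is level, and finish while still holding it up in the gripper for inspection, motionless, at least 20 cm above the bench and touching nothing else. Leave the grey relays, the parts already in the box and the things on the bench where they are.

Things in the scene. Friction and masses are not known exactly. Their poses are not given: they have to be found in the camera images.
- capacitor_mid (a point): Silver cylindrical motor capacitor, 42 mm diameter, 84 mm high (two flat brass tags rise 8 mm more on its top), a blue band round its foot, 0.09 to 0.18 kg, standing upright on the bench. This point is its centre, 42 mm above its foot; its z axis points up along the cylinder.
- module_mid (a point): Green block module, 42 x 42 mm and 80 mm high (four brass studs rise 5 mm more on its top), white labels on two sides, 0.12 to 0.24 kg, standing upright on the bench. This point is its centre, 40 mm above its foot; x and y axes normal to its sides, z up.
- box: Open orange spares box, fixed to the bench, square, 112 x 112 mm outside, 42 mm high, walls and floor 6 mm thick: 100 x 100 mm inside. Origin: centre of its underside on the bench; x and y axes parallel to its walls, z up. Two low parts no higher than 42 mm above the bench stand in two opposite corners; the other two corners are free, each about 50 x 50 mm.
- corner_a (a point): Middle of the first free corner, on the inner floor of the orange box (6 mm above the bench, 25 mm from both walls); axes as the box.
- corner_b (a point): Middle of the other free corner, diagonally opposite, likewise.
- grease_jar: Closed grease jar with blue cap, 46 mm diameter, 35 mm high, already in one corner of the box; stays there. Origin: centre of its underside.
- contact_block: Black contact block with three brass bars, 45 x 45 x 34 mm, already in the corner of the box opposite the jar; stays there. Origin: centre of its underside.
- relay_red_mid (a point): Plug-in relay with red cover and black plug foot, 36 x 36 mm and 90 mm high, 0.10 to 0.20 kg, standing upright in one of the three sockets of the grey test base, pushed 24 mm deep with about 1.5 mm play each side (no latch; it draws straight up). Its foot is at first 10 mm, its top 100 mm above the bench. This point is its centre, 45 mm from foot and top; x and y axes normal to its sides, z along its height from foot to top.
- relay_grey1_mid (a point): Centre of a like relay with grey cover, in another socket; leave alone. Axes as the red relay.
- relay_grey2_mid (a point): Centre of the other grey relay, in the remaining socket; leave alone.
- base: Grey test base, a plate fixed on the bench, 70 mm (x) by 250 mm (y), 34 mm high, with three sockets in a row along its y axis, 85 mm apart. Origin: centre of its underside; x normal to the row, z up. Any of the three sockets may hold the red relay.
- screwdriver: Screwdriver lying on the bench, left of the test base; leave alone. Origin: on the bench under its middle; x along the tool.
- wrench: Open-ended wrench lying on the bench, right of the orange box; leave alone. Origin: on the bench under its middle; x along the tool.
- tape_roll: Yellow roll, 70 mm diameter, 20 mm high, lying on the bench at the right near the robot; leave alone. Origin: centre of its underside. Fixed equipment up to 0.15 m high stands along the far edge and the sides of the bench.
Not all that is in view belongs to the job. What is shaped like the part that bears capacitor_mid but brown or purple is not meant.

How it is judged:
By the outcome, as a careful person would: the job done as asked, in the order asked, and still so for the second after the job is handed in, while the arm keeps its last pose, push and grip.
It also fails if it takes over 69 s, if anything falls off the work surface, if the arm or the gripper's body presses on something with over 40 N, if the wrist force passes 120 N, or if a joint passes its speed limit or range.

## Working session

There is one attempt and no reset: what is moved stays moved. The work goes in short steps, Python scripts to look and compute and a tool call to move; the robot and the scene stay as the last step left them, time stands still between calls to the robot, and variables do not carry over. Pictures are saved under pics/ and viewed, at most 10 in all, crops included, and the job is handed in when it is done.

Besides the shell and the picture viewer there is one more tool, called after "Call:" as name(argument=value, ...), one argument or row to a line, values as JSON. servo_tool: Moves the arm, as the interface text tells. Its arguments: {"type":"object","properties":{"deltas":{"type":"array"}},"required":["deltas"]}

```bash
mkdir -p pics; cat > h.py <<'E'
import numpy as np, cv2
from plant import manip, grab_frame
def cloud(f):
    z=f["z_map"]; K=np.array([[f["fx"],0,f["cx"]],[0,f["fy"],f["cy"]],[0,0,1]])
    v,u=np.mgrid[:480,:640]
    p=cv2.undistortPoints(np.stack([u,v],-1).reshape(-1,1,2).astype(float),K,np.array(f["dist"],float)).reshape(480,640,2)
    c=np.dstack([p*z[...,None],z])
    R=cv2.Rodrigues(np.array(f["rvec"],float))[0]
    w=(c-np.array(f["tvec"]).reshape(3))@R
    w[z==0]=np.nan
    return w
def save(f,n,crop=None,s=1):
    im=f["pixels"][...,::-1]
    if crop: a,b,c,d=crop; im=im[b:d,a:c]
    cv2.imwrite("pics/"+n,cv2.resize(im,None,fx=s,fy=s,interpolation=cv2.INTER_CUBIC))
E
python3 - <<'E'
from h import *
for n in("top","scene"):
    f=grab_frame(n); save(f,n+"0.png"); np.save(n+"0.npy",cloud(f)); np.save(n+"0rgb.npy",f["pixels"])
    print(n, f["rvec"],f["tvec"])
s=manip.state(); print(s["time"],s["tool_pos"],s["tool_rot"],manip.finger_overhang)
E
```

```text
top [ 2.13675781 -2.13895541  0.15764105] [-0.01625509  0.47719889  0.9501536 ]
scene [ 1.84716686  1.40135121 -0.71195768] [-0.11097858 -0.23735892  1.75502553]
0.1 [0.23718977 0.57758186 0.20627761] [-2.86700444e-04  1.93661510e-01  9.81067958e-01 -8.93631324e-04] 0.014
```

View pics/top0.png

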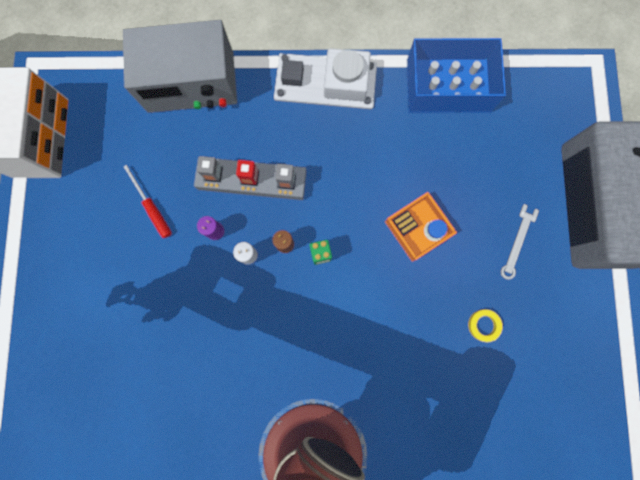

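View pics/scene0.png

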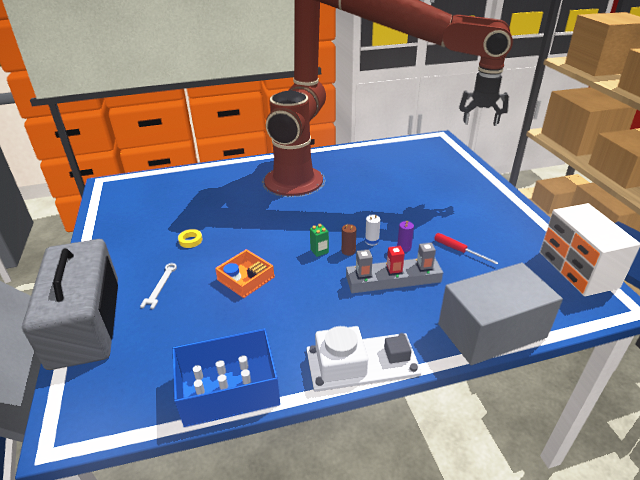

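Top picture: the capacitor-shaped candidates are silver (245,253), purple (208,227) and brown (282,241), and I choose silver. The green module is at (320,250). The red relay is in the middle socket at (246,172), between greys at (207,168) and (285,176). The box is at (422,226), with its free corners near (428,203) and (415,250).

```bash
python3 - <<'E'
from h import *
rgb=np.load("top0rgb.npy"); w=np.load("top0.npy"); hsv=cv2.cvtColor(rgb,cv2.COLOR_RGB2HSV)
def rect(m,name):
    p=w[m][:,:2].astype(np.float32)
    r=cv2.minAreaRect(p*1000); print(name,m.sum(),"centre",np.round(r[0],1),"size",np.round(r[1],1),"ang",round(r[2],1),"mean",np.round(p.mean(0)*1000,1),"zmed",np.round(np.nanpercentile(w[m][:,2],[5,50,95]),3))
def win(u,v,r):
    m=np.zeros((480,640),bool); m[v-r:v+r,u-r:u+r]=1; return m
Z=w[...,2]
for n,u,v,r,z0,z1 in[("cap",245,253,18,.075,.088),("mod",320,250,18,.073,.0835),("brown",282,241,16,.07,.2),("purple",208,227,16,.07,.2),("red",246,172,16,.09,.11),("g1",207,168,16,.09,.11),("g2",285,176,16,.09,.11),("base",250,178,62,.028,.038),("boxrim",422,226,45,.036,.05),("jar",435,230,13,.03,.05),("block",404,221,14,.03,.05),("driver",148,202,40,.006,.05),("tape",486,325,25,.01,.05)]:
    m=win(u,v,r)&(Z>z0)&(Z<z1); rect(m,n)
print("bench z",np.nanmedian(Z[280:300,540:600]))
f={"pixels":rgb}; save(f,"crop0.png",(190,140,350,270),4); save(f,"crop1.png",(380,185,470,270),6)
E
```

```text
cap 293 centre [433.4 146.7] size [40.3 40.1] ang 44.4 mean [433.1 146.4] zmed [0.081 0.084 0.087]
mod 317 centre [436.5 -17. ] size [42.2 41.7] ang 12.6 mean [435.9 -17. ] zmed [0.077 0.08  0.083]
brown 308 centre [458.8  64.9] size [39.4 41.1] ang 2.1 mean [458.8  64.4] zmed [0.08  0.084 0.087]
purple 313 centre [489.6 226.5] size [39.7 39.6] ang 90.0 mean [489.2 225.7] zmed [0.076 0.084 0.087]
red 286 centre [611.2 145.3] size [36.3 35.8] ang 84.4 mean [610.2 144.4] zmed [0.094 0.1   0.103]
g1 293 centre [620.8 228.9] size [36.3 37.3] ang 84.8 mean [619.1 228.1] zmed [0.094 0.1   0.103]
g2 284 centre [602.7  60.7] size [36.1 36.9] ang 83.2 mean [601.5  60.1] zmed [0.095 0.1   0.102]
base 1961 centre [555.9 151.1] size [250.7 185.4] ang 84.3 mean [602.4 138.9] zmed [0.03  0.034 0.037]
boxrim 974 centre [ 497.  -242.9] size [112.1 113.2] ang 33.3 mean [ 495.4 -247.1] zmed [0.037 0.041 0.044]
jar 357 centre [ 488.1 -285. ] size [50.8 50.7] ang 34.2 mean [ 488.2 -279.9] zmed [0.034 0.041 0.044]
block 459 centre [ 506.6 -203.4] size [52.8 57.1] ang 32.4 mean [ 504.6 -201.8] zmed [0.031 0.038 0.043]
driver 571 centre [564.9 382.8] size [200.1  33. ] ang 28.3 mean [534.9 368.6] zmed [0.013 0.022 0.027]
tape 548 centre [ 276.5 -381.1] size [68.5 68.9] ang 22.2 mean [ 276.3 -380.9] zmed [0.014 0.02  0.023]
bench z 1.8866385960912616e-05
```

View pics/crop0.png

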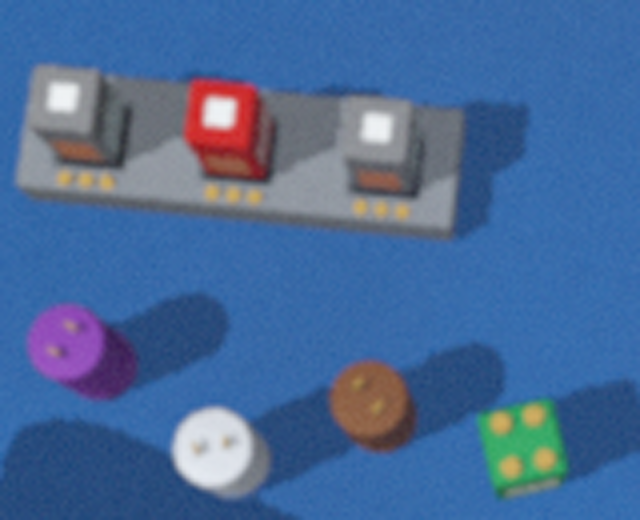

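View pics/crop1.png

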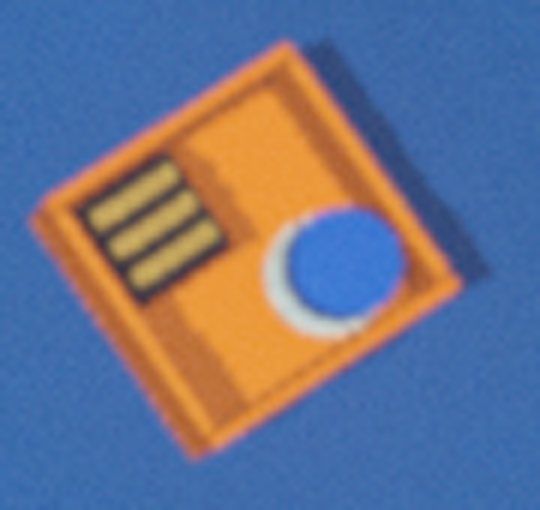

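The crops confirm the choice: silver cap with two tags at crop (213,448), green module at (523,447), red relay in the middle at (222,115). In the box, the contact block is at the left and the jar at the right, so the top (280,120) and bottom (205,390) corners are free.

Plan:
- **Capacitor:** goes to corner (0.532, -0.250).
- **Module:** goes to corner (0.462, -0.236) with a box yaw of 33.3°.
- **Relay:** the tool cannot tilt, so I tip the relay over on clear bench and regrasp it lying down.

Call:
servo_tool(
  deltas=[
    [[100,0.0245,-0.049,0,0],[100,0.0245,-0.049,0,0],[100,0.0245,-0.049,0,0],[100,0.0245,-0.049,0,0],[100,0.0245,-0.049,0,0],[100,0.0245,-0.049,0,0],[100,0.0245,-0.049,0,0],[100,0.0245,-0.039,0,0]],
  ],
)

```text
time: 0.9
tool_pos: [0.4186, 0.2239, 0.2071]
tool_rot: [0.0, 0.194, 0.981, -0.0]
contact_force: [1.7, 0.9, -0.1]
gripper_width: 0.998
grasp_force: 0.0
```

Call:
servo_tool(
  deltas=[
    [[100,0,-0.025,0,0],[100,0,-0.024,0,0],[100,0,0,-0.02,0],[100,0,0,-0.025,0],[100,0,0,-0.025,0],[100,0,0,-0.01,0],[100,0,0,0,0],[100,0,0,0,0]],
  ],
)

```text
time: 1.7
tool_pos: [0.4189, 0.1772, 0.1282]
tool_rot: [0.0, 0.194, 0.981, 0.0]
contact_force: [1.0, -0.1, 0.8]
gripper_width: 0.996
grasp_force: 0.0
```

Call:
servo_tool(
  deltas=[
    [[100,0.007,-0.015,0,0],[100,0.0072,-0.0155,0,0],[100,0,0,0,0],[100,0,0,-0.02,0],[100,0,0,-0.02,0],[100,0,0,-0.018,0],[100,0,0,-0.01,0],[100,0,0,0,0]],
  ],
)

```text
time: 2.5
tool_pos: [0.4319, 0.1468, 0.0586]
tool_rot: [-0.001, 0.194, 0.981, -0.0]
contact_force: [-0.0, 0.0, 0.7]
gripper_width: 0.998
grasp_force: 0.0
```

Call:
servo_tool(
  deltas=[
    [[40,0,0,0,0],[40,0,0,0,0],[30,0,0,0,0],[30,0,0,0,0],[30,0,0,0,0],[30,0,0,0,0],[30,0,0,0,0],[30,0,0,0,0]],
  ],
)

```text
time: 3.3
tool_pos: [0.4331, 0.1466, 0.06]
tool_rot: [0.0, 0.194, 0.981, 0.0]
contact_force: [-0.3, -0.0, 4.5]
gripper_width: 0.301
grasp_force: 2.1
```

```bash
python3 - <<'E'
from h import *
f=grab_frame("scene"); save(f,"s1.png",(280,150,500,315),3.5)
s=manip.state(); print(s["gripper_width"],s["grasp_force"],s["contact_force"])
E
```

```text
0.2997764651543231 2.3312375396926655 [-1.00257804 -0.59592481  4.67548338]
```

View pics/s1.png

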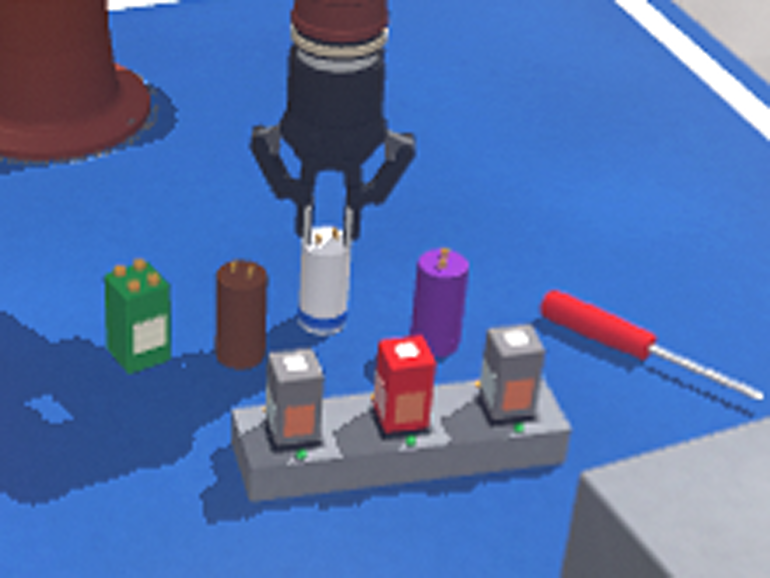

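The picture shows the pads on either side of the silver cap at crop (325,240), gripping its upper part, with the cap upright and the neighbours untouched. Next I clamp fully and lift.

Call:
servo_tool(
  deltas=[
    [[0,0,0,0,0],[0,0,0,0,0],[0,0,0,0,0],[0,0,0,0,0],[0,0,0,0.02,0],[0,0,0,0.04,0],[0,0,0,0.04,0],[0,0,0,0.02,0]],
  ],
)

```text
time: 4.15
tool_pos: [0.434, 0.1468, 0.1829]
tool_rot: [0.002, 0.194, 0.981, 0.001]
contact_force: [0.1, -0.5, 1.2]
gripper_width: -0.002
grasp_force: 0.0
```

```bash
python3 - <<'E'
from h import *
f=grab_frame("scene"); g=grab_frame("top"); w=cloud(g)
a=f["pixels"][150:315,280:500]; b=g["pixels"][140:305,190:350]
im=np.hstack([cv2.resize(a,(460,345)),cv2.resize(b,(335,345))]); cv2.imwrite("pics/s2.png",im[...,::-1])
np.save("t2.npy",w); print(manip.state()["joint_pos"])
E
```

```text
[ 1.63498375e-01 -3.53543915e-01  2.01673215e+00  1.51495026e-04
  1.47142973e+00 -1.01758499e+00]
```

View pics/s2.png

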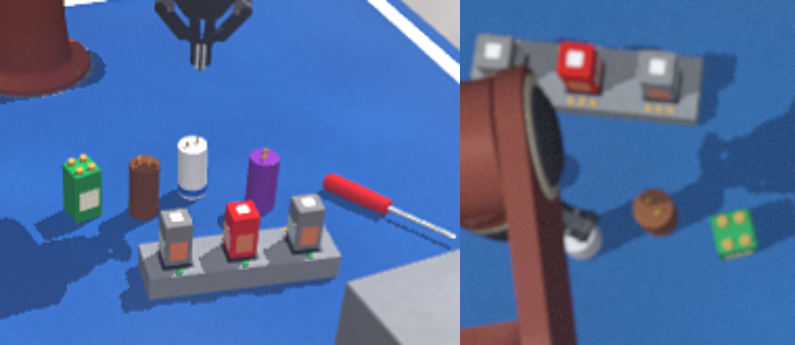

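```bash
python3 - <<'E'
from h import *
f=grab_frame("scene"); w=cloud(f); Z=w[...,2]; x,y=w[...,0],w[...,1]
m=(abs(y-.147)<.045)&(abs(x-.434)<.05)&(Z>.1)&(Z<.24)
for a in np.arange(.10,.24,.01):
    k=m&(Z>a)&(Z<a+.01)
    if k.sum()>3: print(round(a,2),k.sum(),np.round([x[k].min(),x[k].max(),y[k].min(),y[k].max()],3))
rgb=f["pixels"].astype(int)
c=(abs(y-.147)<.035)&(abs(x-.434)<.05)&(Z>.02)&(Z<.1)
k=c&(Z>.03)&(Z<.08); p=w[k][:,:2]
from scipy.optimize import least_squares
r=least_squares(lambda q:np.hypot(*(p-q).T)-.021,[.433,.147],loss='soft_l1',f_scale=.002); print("cap side fit",r.x,k.sum(), abs(r.fun).mean())
k=c&(Z>.081)&(Z<.087); print("cap top",k.sum(),w[k].mean(0),w[k].min(0),w[k].max(0))
for n,(cx,cy) in dict(brown=(.459,.065),purple=(.4896,.2265)).items():
    k=(np.hypot(x-cx,y-cy)<.035)&(Z>.03)&(Z<.08);p=w[k][:,:2]
    r=least_squares(lambda q:np.hypot(*(p-q).T)-.021,[cx,cy],loss='soft_l1',f_scale=.002); print(n,r.x)
E
```

```text
0.21 22 [0.436 0.45  0.134 0.158]
0.22 33 [0.433 0.449 0.133 0.156]
0.23 33 [0.432 0.449 0.132 0.157]
cap side fit [0.43026704 0.14943759] 198 0.0014991496825711918
cap top 69 [0.43569979 0.14955385 0.08444208] [0.41331983 0.12913816 0.08107618] [0.4555513  0.17015342 0.08690665]
brown [0.45878067 0.06460715]
purple [0.48969244 0.22796014]
```

```bash
python3 - <<'E'
from h import *
f=grab_frame("scene"); s=manip.state(); t=s["tool_pos"]; print(t)
K=np.array([[f["fx"],0,f["cx"]],[0,f["fy"],f["cy"]],[0,0,1]])
z=[.25,.21,.2,.19,.18,.166,.15]
q=cv2.projectPoints(np.array([[t[0],t[1],a] for a in z]+[[.4337,.148,.084],[.4337,.148,0]]),np.array(f["rvec"]),np.array(f["tvec"]),K,np.array(f["dist"]))[0].reshape(-1,2); print(np.round(q,1).tolist())
im=f["pixels"][110:240,320:440][...,::-1].copy()
im=cv2.resize(im,None,fx=4.5,fy=4.5,interpolation=cv2.INTER_CUBIC)
for (u,v),c in zip(q,[0]*7+[1]*2): cv2.circle(im,(int((u-320+.5)*4.5),int((v-110+.5)*4.5)),3,(0,255,255) if not c else (0,0,255),-1)
cv2.imwrite("pics/s3.png",im)
E
```

```text
[0.43236983 0.14652203 0.17858717]
[[375.5, 167.4], [374.8, 180.3], [374.6, 183.5], [374.4, 186.6], [374.2, 189.8], [374.0, 194.1], [373.7, 198.9], [373.2, 218.5], [371.8, 241.6]]
```

View pics/s3.png

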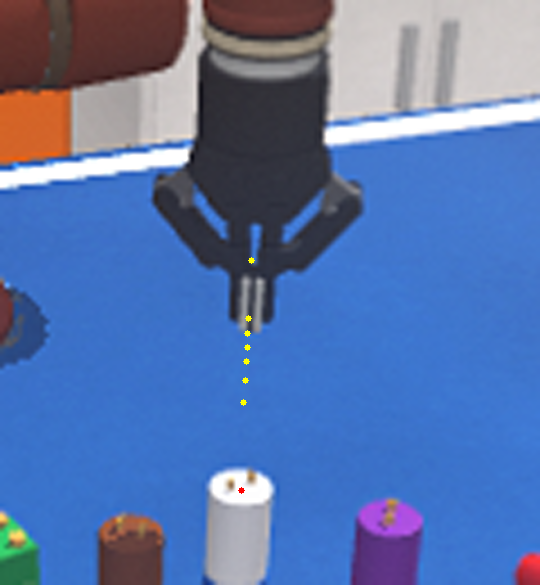

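The picture shows the shut fingertips at crop (250,325), which is z ≈ 0.204, while the reported TCP is 0.179. The real tool therefore stands about 39 mm higher than reported, and the fingers closed on the cap's tags. I will shift all heights by -0.039; the cap still stands at about (0.433, 0.149).

Call:
servo_tool(
  deltas=[
    [[100,0,0.002,0,0],[100,0,0,-0.02,0],[100,0,0,-0.02,0],[100,0,0,0,0],[100,0,0,0,0],[100,0,0,-0.01,0],[100,0,0,-0.03,0],[100,0,0,0,0]],
  ],
)

```text
time: 5.15
tool_pos: [0.4301, 0.1481, 0.096]
tool_rot: [-0.003, 0.194, 0.981, -0.001]
contact_force: [-0.9, 0.0, 0.4]
gripper_width: 0.999
grasp_force: 0.0
```

Call:
servo_tool(
  deltas=[
    [[100,0,0,-0.02,0],[100,0,0,-0.02,0],[100,0,0,-0.02,0],[100,0,0,-0.015,0],[100,0,0,0,0],[30,0,0,0,0],[30,0,0,0,0],[30,0,0,0,0]],
  ],
)

```text
time: 5.95
tool_pos: [0.4338, 0.1487, 0.0258]
tool_rot: [0.001, 0.194, 0.981, 0.0]
contact_force: [-1.1, -0.5, 1.0]
gripper_width: 0.513
grasp_force: 0.2
```

Call:
servo_tool(
  deltas=[
    [[0,0,0,0,0],[0,0,0,0,0],[0,0,0,0,0],[0,0,0,0,0],[0,0,0,0,0],[0,0,0,0,0],[0,0,0,0,0],[0,0,0,0,0]],
  ],
)

```text
time: 6.75
tool_pos: [0.4339, 0.1485, 0.026]
tool_rot: [0.001, 0.194, 0.981, 0.0]
contact_force: [0.7, -1.8, 6.2]
gripper_width: 0.475
grasp_force: 60.1
```

Call:
servo_tool(
  deltas=[
    [[0,0,0,0.02,0],[0,0,0,0.03,0],[0,0,0,0.04,0],[0,0,0,0.03,0],[0,0.005,-0.02,0,0],[0,0.008,-0.035,0,0],[0,0.008,-0.035,0,0],[0,0.008,-0.035,0,0]],
  ],
)

```text
time: 7.55
tool_pos: [0.4617, 0.0225, 0.1444]
tool_rot: [0.0, 0.193, 0.981, 0.0]
contact_force: [0.8, -0.2, -2.0]
gripper_width: 0.473
grasp_force: 60.7
```

Call:
servo_tool(
  deltas=[
    [[0,0.008,-0.035,0,0],[0,0.009,-0.035,0,0],[0,0.009,-0.035,0,0],[0,0.009,-0.035,0,0],[0,0.009,-0.035,0,0],[0,0.009,-0.035,0,0],[0,0.009,-0.035,0,0],[0,0.006,-0.025,0,0]],
  ],
)

```text
time: 8.35
tool_pos: [0.5298, -0.2484, 0.1441]
tool_rot: [-0.0, 0.194, 0.981, 0.0]
contact_force: [0.1, 0.5, -0.9]
gripper_width: 0.479
grasp_force: 60.6
```

Call:
servo_tool(
  deltas=[
    [[0,0,0,0,0],[0,0,0,0,0],[0,0,0,0,0],[0,0,0,0,0],[0,0,0,0,0],[0,0,0,0,0],[0,0,0,0,0],[0,0,0,0,0]],
  ],
)

```text
time: 9.15
tool_pos: [0.5297, -0.2463, 0.1445]
tool_rot: [0.0, 0.194, 0.981, -0.0]
contact_force: [-0.3, -0.2, -1.5]
gripper_width: 0.472
grasp_force: 60.7
```

Now I check where the cap really hangs, using depth, before lowering it.

```bash
cat > meas.py <<'E'
from h import *
from scipy.optimize import least_squares
def cyl(w,c,z0,z1,rad=.045):
    x,y,Z=w[...,0],w[...,1],w[...,2]
    k=(np.hypot(x-c[0],y-c[1])<rad)&(Z>z0)&(Z<z1); p=w[k][:,:2]
    if len(p)<5: return None
    r=least_squares(lambda q:np.hypot(*(p-q).T)-.021,c,loss='soft_l1',f_scale=.002)
    return np.round(r.x,4),len(p),abs(r.fun).mean().round(4)
E
python3 - <<'E'
from meas import *
f=grab_frame("scene"); w=cloud(f); x,y,Z=w[...,0],w[...,1],w[...,2]
t=manip.state()["tool_pos"]; print(t)
for a in np.arange(.08,.2,.02): print(round(a,2),cyl(w,t[:2],a,a+.02))
k=(np.hypot(x-t[0],y-t[1])<.03)&(Z>.07); print("lowest",np.nanpercentile(Z[k],[0,1,3]))
# box rim by scene
m=(abs(x-.497)<.09)&(abs(y+.243)<.09)&(Z>.039)&(Z<.0445); hsv=cv2.cvtColor(f["pixels"],cv2.COLOR_RGB2HSV); m&=(hsv[...,0]<20)&(hsv[...,1]>150)
print(cv2.minAreaRect((w[m][:,:2]*1000).astype(np.float32)),m.sum())
E
```

```text
[ 0.52972312 -0.24635466  0.14443177]
0.08 None
0.1 None
0.12 (array([ 0.5289, -0.2474]), 103, np.float64(0.0011))
0.14 (array([ 0.5286, -0.247 ]), 105, np.float64(0.0011))
0.16 (array([ 0.5293, -0.2465]), 123, np.float64(0.0021))
0.18 (array([ 0.5306, -0.2452]), 197, np.float64(0.0045))
lowest [0.11920825 0.12308774 0.12974498]
((499.3058166503906, -242.9033203125), (112.52660369873047, 116.13001251220703), 31.901288986206055) 176
```

Call:
servo_tool(
  deltas=[
    [[0,0.0025,-0.0035,0,0],[0,0,0,-0.02,0],[0,0,0,-0.025,0],[0,0,0,-0.025,0],[0,0,0,-0.02,0],[0,0,0,-0.01,0],[0,0,0,-0.005,0],[0,0,0,0,0]],
  ],
)

```text
time: 10.0
tool_pos: [0.5323, -0.2501, 0.0393]
tool_rot: [-0.0, 0.194, 0.981, 0.0]
contact_force: [0.1, -0.3, -0.7]
gripper_width: 0.476
grasp_force: 60.7
```

Call:
servo_tool(
  deltas=[
    [[0,0,0,-0.002,0],[0,0,0,-0.002,0],[0,0,0,-0.001,0],[0,0,0,0,0],[0,0,0,0,0],[0,0,0,0,0],[0,0,0,0,0],[0,0,0,0,0]],
  ],
)

```text
time: 10.8
tool_pos: [0.5322, -0.25, 0.0344]
tool_rot: [0.0, 0.194, 0.981, -0.0]
contact_force: [0.8, 1.3, -2.0]
gripper_width: 0.476
grasp_force: 60.7
```

Call:
servo_tool(
  deltas=[
    [[0,0,0,-0.001,0],[0,0,0,-0.001,0],[0,0,0,-0.001,0],[0,0,0,0,0],[0,0,0,0,0],[0,0,0,0,0],[0,0,0,0,0],[0,0,0,0,0]],
  ],
)

```text
time: 11.6
tool_pos: [0.5325, -0.2501, 0.032]
tool_rot: [0.0, 0.194, 0.981, -0.0]
contact_force: [-2.4, 0.0, 5.3]
gripper_width: 0.478
grasp_force: 61.2
```

Call:
servo_tool(
  deltas=[
    [[60,0,0,0,0],[60,0,0,0,0],[75,0,0,0,0],[80,0,0,0.01,0],[80,0,0,0.02,0],[80,0,0,0.03,0],[100,0,0,0.04,0],[100,0,0,0.03,0]],
  ],
)

```text
time: 12.4
tool_pos: [0.5328, -0.2503, 0.1646]
tool_rot: [0.001, 0.194, 0.981, -0.001]
contact_force: [0.7, -0.9, 0.9]
gripper_width: 1.001
grasp_force: 0.0
```

Call:
servo_tool(
  deltas=[
    [[100,-0.012,0.029,0,-6.9],[100,-0.012,0.029,0,-6.9],[100,-0.012,0.029,0,-6.9],[100,-0.012,0.029,0,-6.9],[100,-0.012,0.029,0,-6.9],[100,-0.012,0.029,0,-6.9],[100,-0.012,0.029,0,-6.9],[100,-0.012,0.029,0,-6.9]],
  ],
)

```text
time: 13.2
tool_pos: [0.4358, -0.0169, 0.1621]
tool_rot: [0.001, 0.628, 0.778, 0.0]
contact_force: [-0.0, 0.3, 0.2]
gripper_width: 1.003
grasp_force: 0.0
```

```bash
python3 - <<'E'
from meas import *
f=grab_frame("scene"); w=cloud(f); x,y,Z=w[...,0],w[...,1],w[...,2]
print("cap",cyl(w,[.5316,-.250],.05,.065),cyl(w,[.5316,-.250],.065,.082))
k=(np.hypot(x-.532,y+.25)<.035)&(Z>.084)&(Z<.0945); print("top z",k.sum(),np.median(w[k],0),w[k].min(0),w[k].max(0))
k=(abs(x-.436)<.04)&(abs(y+.017)<.04)&(Z>.015)&(Z<.075); print("mod rect scene sides",cv2.minAreaRect((w[k][:,:2]*1000).astype(np.float32)))
k=(abs(x-.436)<.04)&(abs(y+.017)<.04)&(Z>.076)&(Z<.083); print("mod top scene",cv2.minAreaRect((w[k][:,:2]*1000).astype(np.float32)))
s=manip.state(); R=cv2.Rodrigues
q=s["tool_rot"]; print(s["tool_pos"], "closing angle",np.degrees(np.arctan2(q[2]**2-q[1]**2,2*q[1]*q[2])))
E
```

```text
cap (array([ 0.5312, -0.2515]), 76, np.float64(0.0014)) (array([ 0.5312, -0.2518]), 78, np.float64(0.001))
top z 141 [ 0.53702993 -0.25164023  0.08960566] [ 0.51209837 -0.27086994  0.08410333] [ 0.55356504 -0.23118251  0.09352004]
mod rect scene sides ((447.8238525390625, -24.617446899414062), (57.00093078613281, 36.71686935424805), 57.84015655517578)
mod top scene ((439.37310791015625, -17.299001693725586), (43.71074676513672, 41.983211517333984), 13.867919921875)
[ 0.43425509 -0.01365982  0.16177576] closing angle 12.105660632824597
```

Call:
servo_tool(
  deltas=[
    [[100,0.0025,-0.003,0,0.5],[100,0,0,-0.02,0],[100,0,0,-0.035,0],[100,0,0,-0.035,0],[100,0,0,-0.03,0],[100,0,0,-0.018,0],[100,0,0,0,0],[100,0,0,0,0]],
  ],
)

```text
time: 14.05
tool_pos: [0.4394, -0.0218, 0.0239]
tool_rot: [0.0, 0.623, 0.782, -0.0]
contact_force: [0.6, 0.3, -0.6]
gripper_width: 1.003
grasp_force: 0.0
```

Call:
servo_tool(
  deltas=[
    [[30,0,0,0,0],[30,0,0,0,0],[30,0,0,0,0],[0,0,0,0,0],[0,0,0,0,0],[0,0,0,0,0],[0,0,0,0,0],[0,0,0,0,0]],
  ],
)

```text
time: 14.85
tool_pos: [0.4393, -0.0213, 0.0247]
tool_rot: [0.001, 0.623, 0.783, -0.0]
contact_force: [-2.1, -0.2, 6.0]
gripper_width: 0.483
grasp_force: 61.0
```

Call:
servo_tool(
  deltas=[
    [[0,0,0,0.02,0],[0,0,0,0.04,0],[0,0,0,0.04,0],[0,0,0,0.02,0],[0,0.002,-0.02,0,2],[0,0.003,-0.03,0,3],[0,0.003,-0.03,0,3],[0,0.003,-0.03,0,3]],
  ],
)

```text
time: 15.65
tool_pos: [0.4496, -0.1318, 0.1433]
tool_rot: [0.0, 0.544, 0.839, 0.0]
contact_force: [0.5, -0.0, -1.8]
gripper_width: 0.485
grasp_force: 60.8
```

Call:
servo_tool(
  deltas=[
    [[0,0.003,-0.03,0,3],[0,0.003,-0.03,0,3],[0,0.003,-0.03,0,3],[0,0.003,-0.016,0,0.2],[0,0,0,0,0],[0,0,0,0,0],[0,0,0,0,0],[0,0,0,0,0]],
  ],
)

```text
time: 16.45
tool_pos: [0.4617, -0.2359, 0.1433]
tool_rot: [-0.0, 0.475, 0.88, 0.0]
contact_force: [0.2, 0.7, -0.9]
gripper_width: 0.489
grasp_force: 60.8
```

```bash
python3 - <<'E'
from meas import *
s=manip.state(); t=s["tool_pos"]; q=s["tool_rot"]; print(t, "closing angle",np.degrees(np.arctan2(q[2]**2-q[1]**2,2*q[1]*q[2])))
f=grab_frame("scene"); w=cloud(f); x,y,Z=w[...,0],w[...,1],w[...,2]
hsv=cv2.cvtColor(f["pixels"],cv2.COLOR_RGB2HSV); H,S=hsv[...,0],hsv[...,1]
lab=(Z>.102)&(Z<.23)&(abs(x-t[0])<.05)&(abs(y-t[1])<.05)
g=lab&(Z<.155)
p=w[g]; print(g.sum(),"low",np.percentile(p[:,2],[0,2]),"ymin/max",p[:,1].min(),p[:,1].max(),"xmax",p[:,0].max())
# fit yawed square: outer faces +x' and -y'/+y' seen
def cost(v):
    c,s_=np.cos(v[2]),np.sin(v[2]); d=p[:,:2]-v[:2]; a=abs(np.c_[d@[c,s_],d@[-s_,c]])-.021
    return np.maximum(a[:,0],a[:,1])
for a0 in (28,33,38):
    r=least_squares(cost,[t[0],t[1],np.radians(a0)],loss='soft_l1',f_scale=.002); print(np.round(r.x[:2],4),np.degrees(r.x[2]).round(1),r.cost)
b=grab_frame("top"); wb=cloud(b); hb=cv2.cvtColor(b["pixels"],cv2.COLOR_RGB2HSV); xb,yb,zb=wb[...,0],wb[...,1],wb[...,2]
k=(abs(xb-t[0])<.05)&(abs(yb-t[1])<.05)&(zb>.11)&(hb[...,0]>45)&(hb[...,0]<85)&(hb[...,1]>100); print("top green",k.sum(),(cv2.minAreaRect((wb[k][:,:2]*1000).astype(np.float32)) if k.sum()>5 else 0))
E
```

```text
[ 0.46169982 -0.235872    0.14331435] closing angle 33.22729279857545
220 low [0.11905195 0.12058257] ymin/max -0.2602317232038714 -0.2052589245832604 xmax 0.4884310976362649
[ 0.4575 -0.2325] 34.7 0.00018775857323269547
[ 0.4575 -0.2325] 34.7 0.00018775857323275467
[ 0.4575 -0.2325] 34.7 0.0001877585732322707
top green 42 ((442.8834533691406, -222.14341735839844), (23.61800193786621, 31.014583587646484), 35.40544509887695)
```

Call:
servo_tool(
  deltas=[
    [[0,0.005,-0.0035,0,-0.5],[0,0,0,-0.02,0],[0,0,0,-0.025,0],[0,0,0,-0.025,0],[0,0,0,-0.02,0],[0,0,0,-0.01,0],[0,0,0,-0.008,0],[0,0,0,0,0]],
  ],
)

```text
time: 17.35
tool_pos: [0.4665, -0.2402, 0.0348]
tool_rot: [-0.001, 0.48, 0.877, 0.0]
contact_force: [0.3, 0.1, -2.1]
gripper_width: 0.483
grasp_force: 60.8
```

Call:
servo_tool(
  deltas=[
    [[0,0,0,-0.001,0],[0,0,0,-0.001,0],[0,0,0,-0.001,0],[0,0,0,0,0],[0,0,0,0,0],[0,0,0,0,0],[0,0,0,0,0],[0,0,0,0,0]],
  ],
)

```text
time: 18.15
tool_pos: [0.4667, -0.2405, 0.0324]
tool_rot: [-0.0, 0.48, 0.877, -0.0]
contact_force: [-0.6, -0.2, -1.9]
gripper_width: 0.48
grasp_force: 60.8
```

Call:
servo_tool(
  deltas=[
    [[0,0,0,-0.001,0],[0,0,0,-0.001,0],[0,0,0,-0.0005,0],[0,0,0,0,0],[0,0,0,0,0],[0,0,0,0,0],[0,0,0,0,0],[0,0,0,0,0]],
  ],
)

```text
time: 18.95
tool_pos: [0.4669, -0.2407, 0.0308]
tool_rot: [0.0, 0.48, 0.877, -0.0]
contact_force: [-2.5, 0.4, 5.0]
gripper_width: 0.486
grasp_force: 61.1
```

Call:
servo_tool(
  deltas=[
    [[60,0,0,0,0],[60,0,0,0,0],[80,0,0,0,0],[80,0,0,0.01,0],[80,0,0,0.02,0],[80,0,0,0.03,0],[100,0,0,0.04,0],[100,0,0,0.03,0]],
  ],
)

```text
time: 19.75
tool_pos: [0.4673, -0.2408, 0.1631]
tool_rot: [0.001, 0.48, 0.877, -0.0]
contact_force: [0.2, 0.0, 0.6]
gripper_width: 1.003
grasp_force: 0.0
```

Call:
servo_tool(
  deltas=[
    [[100,0.012,0.03,0.005,-3.2],[100,0.012,0.032,0,-3.2],[100,0.012,0.032,0,-3.2],[100,0.012,0.032,0,-3.2],[100,0.012,0.032,0,-3.2],[100,0.012,0.032,0,-3.2],[100,0.012,0.032,0,-3.2],[100,0.012,0.032,0,-3.2]],
  ],
)

```text
time: 20.55
tool_pos: [0.5632, 0.015, 0.1658]
tool_rot: [0.0, 0.663, 0.749, 0.0]
contact_force: [0.1, 0.2, 0.3]
gripper_width: 1.003
grasp_force: 0.0
```

Call:
servo_tool(
  deltas=[
    [[100,0.012,0.032,0,-3.2],[100,0.012,0.032,0,-3.2],[100,0.012,0.032,0,-3.2],[100,0.012,0.032,0,-3.2],[100,0,0,0,0],[100,0,0,0,0],[100,0,0,0,0],[100,0,0,0,0]],
  ],
)

```text
time: 21.35
tool_pos: [0.6105, 0.1405, 0.1651]
tool_rot: [0.0, 0.742, 0.67, -0.0]
contact_force: [-0.7, 0.8, 0.1]
gripper_width: 0.998
grasp_force: 0.0
```

```bash
python3 - <<'E'
from meas import *
s=manip.state(); t=s["tool_pos"]; q=s["tool_rot"]; print(t, "closing angle",np.degrees(np.arctan2(q[2]**2-q[1]**2,2*q[1]*q[2])))
f=grab_frame("scene"); w=cloud(f); x,y,Z=w[...,0],w[...,1],w[...,2]
b=grab_frame("top"); wb=cloud(b)
def r(w,c,z0,z1,h=.035):
    x,y,Z=w[...,0],w[...,1],w[...,2]
    k=(abs(x-c[0])<h)&(abs(y-c[1])<h)&(Z>z0)&(Z<z1); return k.sum(),(cv2.minAreaRect((w[k][:,:2]*1000).astype(np.float32)) if k.sum()>5 else 0)
print("mod",r(w,(.463,-.236),.081,.0885),r(wb,(.463,-.236),.081,.0885),"cap",r(wb,(.532,-.25),.086,.0935),cyl(w,[.5316,-.250],.05,.082))
print("box",r(wb,(.497,-.243),.0385,.0445,.09))
print("red scene",r(w,(.611,.145),.096,.104))
E
```

```text
[0.61052442 0.14047158 0.16505999] closing angle -5.798544911334015
mod (np.int64(125), ((463.8545837402344, -238.43565368652344), (42.76106643676758, 42.24638366699219), 31.645158767700195)) (np.int64(298), ((463.0764465332031, -237.9776611328125), (41.452110290527344, 42.71839141845703), 33.0872688293457)) cap (np.int64(272), ((531.5076904296875, -251.35284423828125), (41.087528228759766, 39.427337646484375), 89.61237335205078)) (array([ 0.5313, -0.2517]), 154, np.float64(0.0018))
box (np.int64(783), ((496.9034729003906, -242.71160888671875), (111.97145080566406, 112.69974517822266), 33.1429557800293))
red scene (np.int64(127), ((612.9718627929688, 144.4265899658203), (36.35557556152344, 39.30938720703125), 84.1159439086914))
```

Depth shows both parts standing upright in their corners: the cap at (0.531, -0.251) and the module at (0.463, -0.238), with the box unmoved. Now the red relay.

Call:
servo_tool(
  deltas=[
    [[100,0.0005,0.0045,0,0],[100,0,0,-0.02,0],[100,0,0,-0.035,0],[100,0,0,-0.035,0],[100,0,0,-0.03,0],[100,0,0,-0.01,0],[100,0,0,0,0],[100,0,0,0,0]],
  ],
)

```text
time: 22.25
tool_pos: [0.6124, 0.1462, 0.0366]
tool_rot: [0.001, 0.742, 0.671, 0.001]
contact_force: [0.7, 0.3, 0.4]
gripper_width: 1.001
grasp_force: 0.0
```

Call:
servo_tool(
  deltas=[
    [[40,0,0,0,0],[40,0,0,0,0],[20,0,0,0,0],[0,0,0,0,0],[0,0,0,0,0],[0,0,0,0,0],[0,0,0,0,0],[0,0,0,0,0]],
  ],
)

```text
time: 23.05
tool_pos: [0.6119, 0.1462, 0.0361]
tool_rot: [0.0, 0.742, 0.671, 0.001]
contact_force: [-1.5, 0.5, 4.7]
gripper_width: 0.417
grasp_force: 60.3
```

Call:
servo_tool(
  deltas=[
    [[0,0,0,0.005,0],[0,0,0,0.01,0],[0,0,0,0.015,0],[0,0,0,0.02,0],[0,0,0,0.03,0],[0,0,0,0.03,0],[0,0,0,0.01,0],[0,0,0,0,0]],
  ],
)

```text
time: 23.85
tool_pos: [0.6126, 0.1462, 0.1578]
tool_rot: [0.001, 0.742, 0.671, 0.002]
contact_force: [0.9, -0.4, -1.3]
gripper_width: 0.412
grasp_force: 60.8
```

Call:
servo_tool(
  deltas=[
    [[0,-0.024,-0.0233,0,0],[0,-0.024,-0.0233,0,0],[0,-0.024,-0.0233,0,0],[0,-0.024,-0.0233,0,0],[0,-0.024,-0.0233,0,0],[0,-0.024,-0.0233,0,0],[0,-0.024,-0.0233,0,0],[0,-0.024,-0.0233,0,0]],
  ],
)

```text
time: 24.65
tool_pos: [0.4168, -0.0406, 0.1525]
tool_rot: [-0.002, 0.741, 0.671, -0.001]
contact_force: [-0.2, -1.5, -2.3]
gripper_width: 0.414
grasp_force: 60.8
```

Call:
servo_tool(
  deltas=[
    [[0,0,0,0,0],[0,0,0,-0.02,0],[0,0,0,-0.03,0],[0,0,0,-0.03,0],[0,0,0,-0.025,0],[0,0,0,-0.015,0],[0,0,0,-0.007,0],[0,0,0,0,0]],
  ],
)

```text
time: 25.45
tool_pos: [0.4185, -0.0397, 0.027]
tool_rot: [-0.001, 0.741, 0.671, -0.001]
contact_force: [0.4, 0.2, -2.5]
gripper_width: 0.413
grasp_force: 61.2
```

Call:
servo_tool(
  deltas=[
    [[0,0,0,-0.001,0],[0,0,0,-0.001,0],[0,0,0,0,0],[0,0,0,0,0],[0,0,0,0,0],[0,0,0,0,0],[0,0,0,0,0],[0,0,0,0,0]],
  ],
)

```text
time: 26.25
tool_pos: [0.4194, -0.0403, 0.0261]
tool_rot: [0.0, 0.742, 0.671, 0.0]
contact_force: [0.3, 1.5, 0.1]
gripper_width: 0.413
grasp_force: 61.4
```

Call:
servo_tool(
  deltas=[
    [[60,0,0,-0.0005,0],[60,0,0,0,0],[70,0,0,0,0],[70,0,0,0.01,0],[70,0,0,0.03,0],[40,0,0,0.04,0],[0,0,0.01,0.015,0],[0,0,0.02,0,0]],
  ],
)

```text
time: 27.05
tool_pos: [0.422, -0.0113, 0.1253]
tool_rot: [0.003, 0.742, 0.67, 0.002]
contact_force: [-0.8, -0.6, -0.9]
gripper_width: 0.198
grasp_force: 0.0
```

Call:
servo_tool(
  deltas=[
    [[0,0,0.02,0,0],[0,0,0,0,0],[0,0,0,0,0],[0,0,0,-0.02,0],[0,0,0,-0.025,0],[0,0,0,-0.02,0],[0,0,0,0,0],[0,0,0,0,0]],
  ],
)

```text
time: 27.85
tool_pos: [0.4192, 0.0091, 0.0556]
tool_rot: [-0.0, 0.742, 0.671, -0.0]
contact_force: [-0.1, -0.1, -0.7]
gripper_width: 0.001
grasp_force: 0.0
```

```bash
python3 - <<'E'
from meas import *
s=manip.state(); print(s["tool_pos"],s["gripper_width"])
f=grab_frame("scene"); w=cloud(f); x,y,Z=w[...,0],w[...,1],w[...,2]
k=(abs(x-.42)<.04)&(abs(y+.04)<.035)&(Z>.086)&(Z<.094); print(k.sum(),cv2.minAreaRect((w[k][:,:2]*1000).astype(np.float32)))
k=(abs(x-.42)<.03)&(y>-.018)&(y<.04)&(Z>.06)&(Z<.16)
for a in np.arange(.06,.13,.01):
    j=k&(Z>a)&(Z<a+.01); print(round(a,2),j.sum(), np.round([x[j].min(),x[j].max(),y[j].min(),y[j].max()],3) if j.sum() else "")
save(f,"s4.png",(270,120,430,240),4)
E
```

```text
[0.41915332 0.00906522 0.05559491] 0.0005114814239590106
100 ((420.083984375, -42.07221603393555), (35.25839614868164, 40.73541259765625), 86.76726531982422)
0.06 0 
0.07 1 [0.423 0.423 0.005 0.005]
0.08 15 [ 0.419  0.432 -0.002  0.02 ]
0.09 24 [ 0.409  0.438 -0.002  0.019]
0.1 23 [ 0.413  0.436 -0.002  0.019]
0.11 14 [ 0.406  0.436 -0.001  0.019]
0.12 10 [ 0.412  0.45  -0.006  0.013]
0.13 8 [ 0.396  0.446 -0.006  0.005]
```

View pics/s4.png

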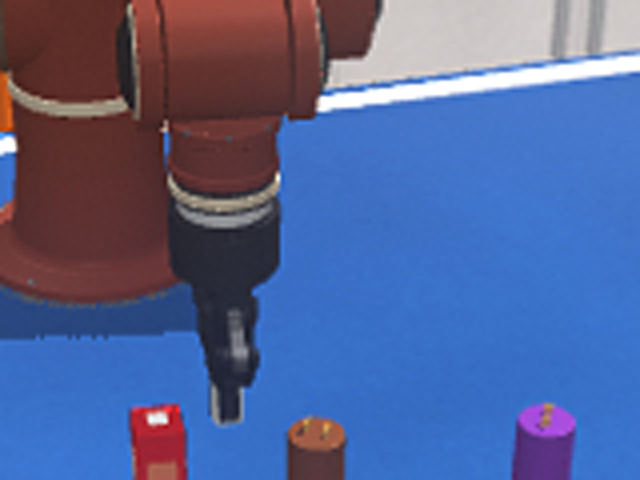

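The picture shows the red relay standing at crop (158,430) with the shut fingertips beside it at (228,415), 22 mm clear. I tip it over towards -y.

Call:
servo_tool(
  deltas=[
    [[0,0,-0.015,0,0],[0,0,-0.006,0,0],[0,0,-0.006,0,0],[0,0,-0.006,0,0],[0,0,-0.006,0,0],[0,0,-0.006,0,0],[0,0,-0.006,0,0],[0,0,-0.006,0,0]],
  ],
)

```text
time: 28.7
tool_pos: [0.4191, -0.0478, 0.0553]
tool_rot: [-0.0, 0.742, 0.671, -0.0]
contact_force: [-0.0, -0.2, 0.1]
gripper_width: -0.001
grasp_force: 0.0
```

```bash
cat > red.py <<'E'
from meas import *
s=manip.state(); print(s["time"],s["tool_pos"],s["contact_force"])
f=grab_frame("scene"); w=cloud(f); x,y,Z=w[...,0],w[...,1],w[...,2]
hsv=cv2.cvtColor(f["pixels"],cv2.COLOR_RGB2HSV)
k=((hsv[...,0]<6)|(hsv[...,0]>174))&(hsv[...,1]>140)&(x>.3)&(x<.52)&(y>-.2)&(y<.04)&(Z<.12)
p=w[k]; print(k.sum(),"min",p.min(0),"max",p.max(0))
j=(x>.36)&(x<.48)&(y>-.19)&(y<.0)&(Z>.030)&(Z<.042); print(j.sum(),cv2.minAreaRect((w[j][:,:2]*1000).astype(np.float32)) if j.sum()>5 else 0)
E
python3 red.py
```

```text
28.7 [ 0.41909888 -0.04783048  0.05527662] [-0.02823584 -0.23737903  0.06646597]
219 min [ 0.39901752 -0.09551485  0.02889838] max [ 0.44226038 -0.03816814  0.0978323 ]
57 ((453.5970458984375, -107.74382781982422), (27.04488182067871, 167.3250274658203), 23.725072860717773)
```

Call:
servo_tool(
  deltas=[
    [[0,0,-0.006,0,0],[0,0,0,0,0],[0,0,0,0,0],[0,0,0,0,0],[100,0,-0.01,0.02,0],[100,0,-0.02,0.02,0],[100,0,-0.02,0.0,0],[100,0,0,0,0]],
  ],
)

```text
time: 29.55
tool_pos: [0.4199, -0.1048, 0.0965]
tool_rot: [0.001, 0.742, 0.67, 0.0]
contact_force: [-0.2, -0.8, 0.9]
gripper_width: 0.683
grasp_force: 0.0
```

```bash
python3 red.py; python3 - <<'E'
from h import *
f=grab_frame("top"); save(f,"t5.png",(240,140,480,300),2.5)
E
```

```text
29.55 [ 0.41993584 -0.10483517  0.09651521] [-0.19416552 -0.83312842  0.88764364]
220 min [ 0.38906164 -0.18111503  0.00329976] max [ 0.50019624 -0.08865357  0.04081992]
269 ((422.6024475097656, -131.7233428955078), (64.35516357421875, 143.23902893066406), 18.073320388793945)
```

View pics/t5.png

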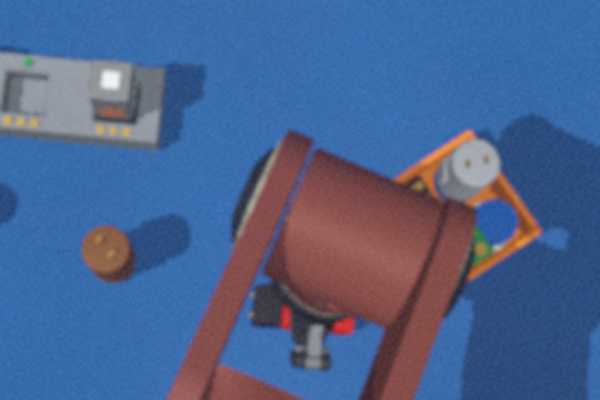

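The top picture shows the relay lying flat under the gripper, foot at crop (265,305) and red cover to its right. I measure its top face.

```bash
cat > red2.py <<'E'
from meas import *
s=manip.state(); print(s["tool_pos"],s["gripper_width"])
for n in ("scene","top"):
    f=grab_frame(n); w=cloud(f); x,y,Z=w[...,0],w[...,1],w[...,2]
    j=(x>.37)&(x<.465)&(y>-.185)&(y<-.03)&(Z>.032)&(Z<.040)&(y+.214>1.0*(x-.44)*.0)
    n_,l=cv2.connectedComponents(j.astype(np.uint8)); b=1+np.argmax([ (l==i).sum() for i in range(1,n_)])
    p=w[l==b]; print(n,len(p),np.round(p.min(0),3),np.round(p.max(0),3),cv2.minAreaRect((p[:,:2]*1000).astype(np.float32)))
E
python3 red2.py
```

```text
[ 0.41893819 -0.103021    0.09507961] 0.8439981813718733
scene 245 [ 0.39  -0.154  0.032] [ 0.437 -0.063  0.04 ] ((413.613525390625, -108.25421905517578), (88.51789855957031, 41.069698333740234), 85.55929565429688)
top 173 [ 0.397 -0.093  0.032] [ 0.434 -0.063  0.04 ] ((415.6033935546875, -78.05584716796875), (29.082183837890625, 37.40810012817383), 89.21153259277344)
```

Call:
servo_tool(
  deltas=[
    [[100,-0.004,-0.0045,0,0],[100,0,0,-0.02,0],[100,0,0,-0.03,0],[100,0,0,-0.025,0],[100,0,0,-0.02,0],[100,0,0,-0.01,0],[100,0,0,-0.005,0],[100,0,0,0,0]],
  ],
)

```text
time: 30.55
tool_pos: [0.415, -0.1077, -0.0148]
tool_rot: [-0.0, 0.741, 0.671, -0.0]
contact_force: [-0.6, 0.5, 0.8]
gripper_width: 1.0
grasp_force: 0.0
```

Call:
servo_tool(
  deltas=[
    [[40,0,0,0,0],[40,0,0,0,0],[30,0,0,0,0],[0,0,0,0,0],[0,0,0,0,0],[0,0,0,0,0],[0,0,0,0,0],[0,0,0,0,0]],
  ],
)

```text
time: 31.35
tool_pos: [0.416, -0.1082, -0.0137]
tool_rot: [0.001, 0.742, 0.671, 0.0]
contact_force: [0.0, -0.1, 5.8]
gripper_width: 0.409
grasp_force: 62.6
```

Call:
servo_tool(
  deltas=[
    [[0,0,0,0.01,0],[0,0,0,0.02,0],[0,0,0,0.03,0],[0,0,0,0.03,0],[0,0,0,0.03,0],[0,0,0,0.03,0],[0,0,0,0.03,0],[0,0,0,0.03,0]],
  ],
)

```text
time: 32.15
tool_pos: [0.4144, -0.1074, 0.1961]
tool_rot: [-0.001, 0.742, 0.671, -0.0]
contact_force: [1.1, -0.7, -1.3]
gripper_width: 0.41
grasp_force: 61.7
```

Call:
servo_tool(
  deltas=[
    [[0,0.005,0,0.03,0],[0,0.01,0,0.03,0],[0,0.01,0,0.025,0],[0,0.01,0,0.015,0],[0,0.005,0,0.01,0],[0,0,0,0,0],[0,0,0,0,0],[0,0,0,0,0]],
  ],
)

```text
time: 32.95
tool_pos: [0.4543, -0.1076, 0.3037]
tool_rot: [-0.001, 0.742, 0.671, -0.001]
contact_force: [-0.3, -0.4, -2.6]
gripper_width: 0.408
grasp_force: 61.8
```

Call:
servo_tool(
  deltas=[
    [[0,0,0,0,0],[0,0,0,0,0],[0,0,0,0,0],[0,0,0,0,0],[0,0,0,0,0],[0,0,0,0,0],[0,0,0,0,0],[0,0,0,0,0]],
  ],
)

```text
time: 33.75
tool_pos: [0.4552, -0.1079, 0.3054]
tool_rot: [0.0, 0.742, 0.671, 0.0]
contact_force: [-0.2, -0.1, -2.1]
gripper_width: 0.408
grasp_force: 61.8
```

```bash
python3 - <<'E'
from meas import *
s=manip.state(); t=s["tool_pos"]; print(s["time"],t,s["joint_vel"],s["gripper_width"],s["grasp_force"],s["contact_force"])
f=grab_frame("scene"); w=cloud(f); x,y,Z=w[...,0],w[...,1],w[...,2]
hsv=cv2.cvtColor(f["pixels"],cv2.COLOR_RGB2HSV)
k=(abs(x-t[0])<.05)&(abs(y-t[1])<.08)&(Z>.1)&(Z<t[2]+.045)
p=w[k]; print(k.sum(),p.min(0),p.max(0))
for a in np.arange(t[1]-.06,t[1]+.05,.015):
    j=k&(y>a)&(y<a+.015); print(np.round(a,3),j.sum(),np.nanmin(Z[j]).round(3) if j.sum() else "")
b=grab_frame("top"); wb=cloud(b)
def r(w,c,z0,z1,h=.035):
    x,y,Z=w[...,0],w[...,1],w[...,2]
    k=(abs(x-c[0])<h)&(abs(y-c[1])<h)&(Z>z0)&(Z<z1); return k.sum(),(np.round(cv2.minAreaRect((w[k][:,:2]*1000).astype(np.float32))[0],1) if k.sum()>5 else 0)
for n,c,z in[("mod",(.463,-.236),.085),("cap",(.532,-.25),.09),("brown",(.459,.065),.084),("purple",(.49,.226),.084),("g1",(.621,.229),.1),("g2",(.603,.061),.1)]: print(n,r(wb,c,z-.004,z+.004),r(w,c,z-.004,z+.004))
im=f["pixels"][80:320,200:520]; cv2.imwrite("pics/s6.png",cv2.resize(im[...,::-1],None,fx=2.4,fy=2.4))
E
```

```text
33.75 [ 0.45523075 -0.10785383  0.30543008] [ 0.00127633 -0.000345    0.00210274 -0.00067553  0.00062044 -0.00058641] 0.40834266747961767 61.76857352256775 [-0.16635444 -0.13807928 -2.07821104]
403 [ 0.44578431 -0.15453154  0.31931548] [ 0.4879781  -0.05965395  0.35034455]
-0.168 14 0.323
-0.153 67 0.321
-0.138 70 0.321
-0.123 63 0.321
-0.108 53 0.32
-0.093 70 0.32
-0.078 61 0.319
-0.063 5 0.34
mod (np.int64(112), array([ 471.1, -224.4])) (np.int64(124), array([ 463.4, -238.3]))
cap (np.int64(0), 0) (np.int64(135), array([ 531.9, -251.1]))
brown (np.int64(284), array([459.2,  64.7])) (np.int64(100), array([461.6,  63.8]))
purple (np.int64(277), array([489.8, 227.1])) (np.int64(98), array([492.5, 226.6]))
g1 (np.int64(258), array([620.3, 229.7])) (np.int64(124), array([620.9, 229.3]))
g2 (np.int64(261), array([602.5,  60.6])) (np.int64(126), array([603.8,  59.9]))
```

View pics/s6.png

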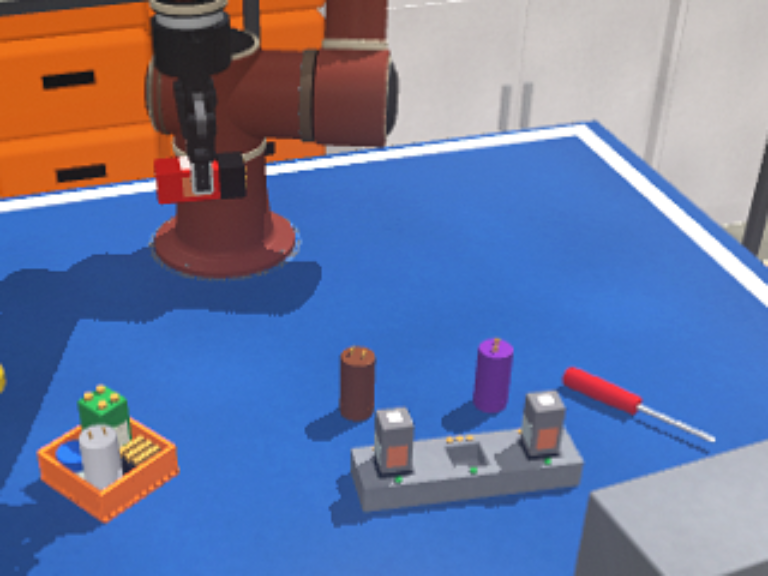

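The picture shows the relay held level at (200,180), its underside 0.32 m above the bench. The cap (100,455) and module (104,415) stand upright in the box, and everything else is where it was.

```bash
python3 -c "
from plant import manip
print(manip.job_done())"
```

```text
the job is handed in; nothing more can be done
None
```

The job is handed in at about 34 s, with the capacitor and module upright in the box's free corners and the red relay held level and still, its underside 0.32 m above the bench; my first grasp closed on the capacitor's tags and shifted it a few millimetres before I regrasped it, and I laid the relay over by tipping it on clear bench and picking it up again, because the tool cannot tilt.

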